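# Fit the rocker cover from the sliding-lid case

### The arm

A 6-joint arm with a two-finger parallel gripper is mounted at the origin on the work surface. World frame = base frame: x ahead of the robot, y to its left, z up, the work surface at z = 0. Lengths are in m, angles in rad, forces in N, time in s.
With the tool pointing down it reaches from about 0.3 to 0.75 m from the base axis. Payload 8.5 kg.
Tool frame: the origin (TCP) lies midway between the tips of the shut fingers; the grasp point (between the pads) lies 19 mm behind it; z points along the fingers, y is the line along which they close (so a half turn about z gives the same grasp; the last joint's range is limited). The gripper opens to 88 mm and grips with 3 to 60 N. Pads are 18 mm wide; open, the fingers measure 123 mm over their backs; the gripper's body (75 mm by 187 mm) begins 45 mm behind the grasp point.
Start: joints at [-1.462, 0.381, 1.297, -0, 1.464, -0.215], TCP at [0.175, -0.521, 0.239] pointing down, gripper open.
Joint ranges: [-3.11, 3.11], [-0.89, 2.33], [0.22, 2.48], [-1.42, 4.56], [0.17, 2.85], [-2.88, 2.88]. Speed limits (rad/s): [2.39, 2.39, 3.14, 3.14, 3.14, 3.14].

### API

Orientations are given as a 3x3 rotation matrix whose columns are the frame's x, y, z axes.
In Python, from cell import get_state, capture, finish_job, spot_in, silhouettes, spot_point gives the robot as it stands.
- The arm moves only by the shell command python3 -m pendant 'ROWS' [OPENING] [FORCE]. ROWS is a JSON list of rows, 1 to 8 of them, each of 4 numbers: dx, dy, dz in m, then a turn about the tool's z in rad; each row shifts and turns the commanded pose from where the row before left it, along the tool's axes as they then stand; what a row does not reach is not made up. A row lasts 1/8 s, in which the tool goes at most 0.0625 m and 0.188 rad, less where a joint would pass 70% of its speed; a pose out of reach is approached as far as the arm can. OPENING is the finger opening in m, set as the command begins (- or left out keeps the last). The fingers move at their own pace and stop on an object; FORCE is the grip in N (left out, the last holds). Time passes only in rows, so rows that do not move let the fingers close. It prints the time, the measured TCP pose, the force, the opening and the grip force at its end.
- get_state(): the state, without advancing time (a new reading comes with each control period).
- capture(name): name is "side" or "top" or "wrist"; returns a dict with "pixels" (384x512x3 uint8, red, green, blue), "mtx" (3x3 intrinsics, pixels), "R" (3x3) and "t" (3): a world point X has camera coordinates R X + t; the wrist camera has in their place "mount" (4x4, takes a point from camera to tool coordinates, whose origin is the TCP and whose axes are the flange's). Camera axes: x right, y down, z forward; pixel columns grow to the right and rows downward; lengths in m; the calibration is good to about 2 mm. A picture is of the moment at which its call begins: read the wrist's pose just before it. There is no depth.
- finish_job(): hands the job in; it is judged then, once.
Trained networks look in a picture, given as the dict that the camera call returned (one of the last four; its "shot" number tells which), for a name from the list of things; names that differ only in an ending like _2 or _b are one class to them, and where a whole thing is asked for, a point or a joint stands for the part that bears it (a point fixed in the world has none). Each returns a list of dicts, best first, with "p" (0 to 1); they miss things now and then, are a little off and sometimes report something else, mostly with a low value. They report only what shows in the picture. A call takes as long as a camera call.
- spot_in(picture, name): "xy" ([column, row] in pixels, amid what is visible of it).
- silhouettes(picture, name): "mask" (384x512 bool, what is visible of it) and "xy" ([column, row] in pixels, amid what is visible of it).
- spot_point(picture, name): "xy" ([column, row] in pixels: a listed point, or the origin of a listed thing).
The state is a dict: "clock": time; "joint_pos": joint angles; "qvel": joint speeds; "joint_efforts": joint torques, N m; "eef_pos": TCP position; "ee_rot": TCP orientation; "force": force on the tool from outside, world axes, zero at the start; "ft_torque": the same for the moment, N m; "width": finger opening in m; "grasp_force": force on a finger pad.
Only numpy, scipy, OpenCV 4.12 (cv2) and the standard library are available. Lean on these libraries where they do the work, as an engineer would, in place of code of your own. Each camera call takes 0.05 s, during which the arm holds its last target. There are 200 camera calls.

### The job

Slide the orange case's lid all the way open, lift out the aluminium rocker cover, and lay it on the black gasket of the tilted cylinder head with its outline flush all round, round nose over round nose and grip rib up. Set it down flat and gently, keeping hold until it lies on the gasket, then let go and leave the lid open. Do not disturb the throttle grip, socket, washer dish or footpeg.

Things in the scene. Friction and masses are not known exactly. Their poses are not given: they have to be found in the camera images.
- case: Fixed orange open-topped case, 266 (x) x 132 (y) mm, left or right of the middle, yawed up to 0.3 rad. Origin: centre of underside, z up. 6 mm walls and floor; walls 50 mm high, lid tracks on the long sides up to 63 mm. Two bays, each 124 (x) x 120 (y) mm inside: near bay (holds the cover) centred at x = -66.5 mm, far bay (some brass nuts) at x = +66.5 mm.
- lid (a joint): How far the grey lid is slid open, m: 0 = covers the near bay, 0.133 = end stop, near bay clear. It slides along the case's +x (away from the robot) with about 1.5 N of friction and stays where left; it starts at 0 to 0.03. The lid's top face is 57 mm above the bench; it cannot be lifted.
- lid_handle (a point): Middle of the black rib on top of the lid: 14 mm thick (along case x), 50 mm long (along case y), 24 mm high (57 to 81 mm above the bench); this point is 12 mm below the rib's top. Axes as the case.
- cover: Loose aluminium cover, 0.09 to 0.18 kg: flat D-shaped plate 86 (x) x 56 (y) x 6 mm, square tail at x = -43 mm, half-round nose to x = +43 mm. Centred on top an upright grip rib, 50 (x) x 16 (y) mm, 6 to 32 mm above the underside. Origin: centre of underside, z up. Starts flat, rib up, on the near bay's floor under the lid, turned up to 0.9 rad from the case's x.
- cover_nose (a point): Tip of the cover's round nose at its underside, 43 mm along the cover's +x from its origin.
- seat (a point): Centre of the black rubber gasket's top face, about 125 mm above the bench; same D outline as the cover. z: the face's outward normal, leaning 0.38 to 0.54 rad (22 to 31 degrees) from vertical towards the robot side; x: uphill, to the gasket's round nose. Cover home = its origin here, axes along these. Rubber grips: the cover does not slide off by itself.
- seat_nose (a point): Tip of the gasket's round nose, on its top face, 43 mm along the seat's +x.
- stand: Fixed blue bench stand, on the other side of the middle from the case, yawed up to 0.3 rad: base 150 (x) x 130 (y) x 10 mm, two cheeks 95 mm high and 108 mm apart outside (124 mm over the bolts). Between them the cylinder head (about 96 x 80 mm), clamped stiffly at its tilt. Origin: centre of underside, z up.
- throttle_grip: Bystander: black rubber throttle grip standing on its flange, 52 mm across the flange, 33 mm across the grip, 122 mm high. Origin: centre of the underside. Stands in the lane between case and stand.
- socket: Bystander: steel spark plug socket standing upright, 27 mm across, 65 mm high. Origin: centre of the underside.
- dish: Bystander: white ceramic dish of washers, 84 mm across, 28 mm high. Origin: centre of the underside.
- footpeg: Bystander: aluminium footpeg lying flat, 88 (x) x 28 (y) x 21 mm high. Origin: centre of the underside.

How it is judged:
By the outcome, as a careful person would: the job done as asked, in the order asked, and still so for the second after the job is handed in, with the robot touching nothing.
It also fails if it takes over 58 s, if anything falls off the work surface, if the arm or the gripper's body presses on something with over 40 N, if the wrist force passes 120 N, or if a joint passes its speed limit or range.

## Working session

There is one attempt and no reset: what is moved stays moved. The work goes in short steps, Python scripts to look and compute and a shell command to move; the robot and the scene stay as the last step left them, time stands still between calls to the robot, and variables do not carry over. Pictures are saved under pics/ and viewed, at most 12 in all, crops included, and the job is handed in when it is done.

```bash
ls; mkdir -p pics
python3 - <<'E'
from cell import *
import cv2,numpy as np
s=get_state();print(s['clock'],s['eef_pos'],s['ee_rot'],s['width'],s['force'])
ims=[]
for n in ['top','side']:
    c=capture(n);print(n,c['mtx'].tolist(),c['R'].tolist(),c['t'].tolist())
    for k in ['case','lid_handle','seat','seat_nose','stand','throttle_grip','socket','dish','footpeg']:
        r=spot_point(c,k);print(k,[(np.round(q['xy'],1).tolist(),round(q['p'],2)) for q in r[:2]])
    cv2.imwrite(f'pics/{n}0.png',c['pixels'][:,:,::-1])
E
```

```text
pics
0.0 [ 0.17494344 -0.52113517  0.23813582] [[ 9.48041637e-01  3.18146230e-01 -1.75871036e-04]
 [ 3.18146136e-01 -9.48040543e-01  1.47121722e-03]
 [ 3.01329339e-04 -1.45072787e-03 -9.99998902e-01]] 0.08809216241744038 [ 0.62018342  0.54974417 -0.45890958]
top [[464.3570610848182, 0.0, 256.9698096596997], [0.0, 464.3570610848182, 194.00665763178904], [0.0, 0.0, 1.0]] [[0.00481018503786773, -0.9998339219698353, -0.017578128407716234], [-0.9915553150260922, -0.002490788748228026, -0.1296605306749858], [0.12959521350500838, 0.018053377795536982, -0.9914026206273426]] [-0.02054269258391019, 0.5788670732485199, 0.8813765952747438]
case [([343.2, 210.2], 0.64)]
lid_handle [([349.2, 224.9], 0.9)]
seat [([129.3, 206.1], 0.75)]
seat_nose [([138.7, 183.1], 0.66)]
stand [([155.7, 200.1], 0.58)]
throttle_grip []
socket [([251.9, 244.4], 0.69)]
dish [([259.7, 173.3], 0.94), ([131.2, 208.7], 0.48)]
footpeg [([241.2, 296.3], 0.89), ([255.1, 242.8], 0.48)]
side [[366.4681656611124, 0.0, 254.42076399083192], [0.0, 366.4681656611124, 192.24167372982694], [0.0, 0.0, 1.0]] [[0.8576061206183346, -0.5142338629356092, 0.008676179360265142], [-0.265784290005255, -0.4575741784472895, -0.8485190524700611], [0.4403072257689772, 0.7253891406883681, -0.5290936982303021]] [-0.4839871530606258, 0.2277136785020618, 0.5175943293768663]
case [([311.5, 291.6], 0.77), ([220.6, 132.4], 0.4)]
lid_handle [([294.6, 268.1], 0.94)]
seat [([201.3, 141.9], 0.93), ([289.6, 223.5], 0.16)]
seat_nose []
stand [([217.2, 190.0], 0.64)]
throttle_grip [([322.4, 208.3], 0.82)]
socket [([229.0, 241.4], 0.63)]
dish [([292.1, 224.8], 0.57)]
footpeg [([166.9, 261.4], 0.94), ([324.3, 209.0], 0.73)]
```

View pics/top0.png

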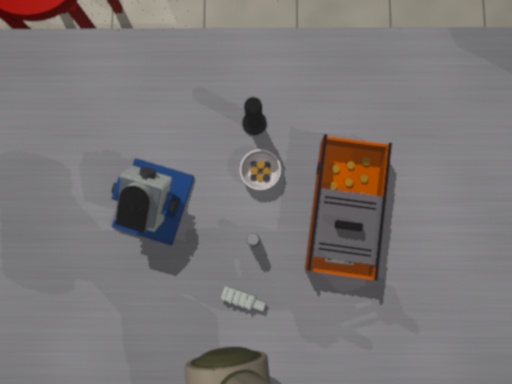

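View pics/side0.png

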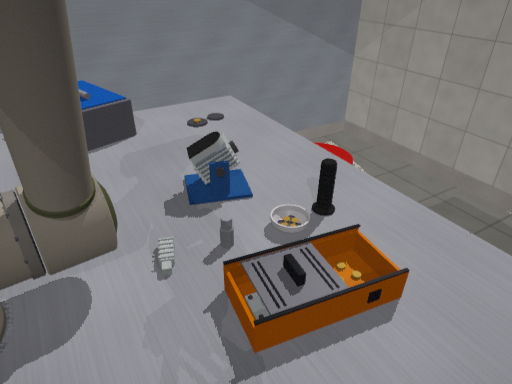

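The top view shows the case to the right (corners about (325,137), (390,145), (376,278) and (308,270)), with the lid handle at (349,226). The stand is to the left with the black gasket at (133,208), and the bystanders are in the middle lane. In the side view the gasket is at (203,143) and the handle at (294,268).

```bash
cat > h.py <<'E'
from cell import *
import cv2,numpy as np
from scipy.optimize import least_squares
def proj(c,X): 
    p=(np.atleast_2d(X)@np.array(c['R']).T+c['t'])@np.array(c['mtx']).T
    return p[:,:2]/p[:,2:]
def plane(c,uv,z):
    R=np.array(c['R']);o=-R.T@c['t'];d=R.T@np.linalg.solve(c['mtx'],[uv[0],uv[1],1])
    return o+d*(z-o[2])/d[2]
def tri(obs): # [(cam,uv)]
    return least_squares(lambda X:np.concatenate([proj(c,X)[0]-uv for c,uv in obs]),[.45,0,.05]).x
def wristcam():
    s=get_state();c=capture('wrist');T=np.eye(4);T[:3,:3]=s['ee_rot'];T[:3,3]=s['eef_pos']
    M=np.linalg.inv(T@np.array(c['mount']));c['R']=M[:3,:3];c['t']=M[:3,3];return c
def Dout(n=24):
    a=np.linspace(-np.pi/2,np.pi/2,n)
    return np.vstack([[-.043,.028],[-.043,-.028],np.c_[.015+.028*np.cos(a),.028*np.sin(a)]])
def seatpose(p): # x,y,z,yaw,tilt -> R,t ; x axis uphill at yaw, normal leans away from uphill
    cy,sy,ct,st=np.cos(p[3]),np.sin(p[3]),np.cos(p[4]),np.sin(p[4])
    x=np.array([cy*ct,sy*ct,st]);z=np.array([-cy*st,-sy*st,ct])
    return np.c_[x,np.cross(z,x),z],np.array(p[:3])
def Rz(a): return np.array([[np.cos(a),-np.sin(a),0],[np.sin(a),np.cos(a),0],[0,0,1]])
def best(r): return np.array(r[0]['xy']) if r else None
E
python3 - <<'E'
from h import *
t=capture('top');s=capture('side')
for k in ['lid_handle','seat','stand','socket','dish','footpeg','case']:
    a,b=best(spot_point(t,k)),best(spot_point(s,k))
    if a is not None and b is not None:
        X=tri([(t,a),(s,b)]);print(k,X.round(4),np.r_[proj(t,X)[0]-a,proj(s,X)[0]-b].round(1))
print('grip',plane(s,best(spot_point(s,'throttle_grip')),0).round(3))
for uv in [(325,137),(390,145),(376,278),(308,270)]: print(plane(t,uv,.06).round(3))
m=silhouettes(t,'lid_handle')
for q in m[:2]: print(q['p'],q['mask'].sum(),q['xy'],cv2.minAreaRect(np.argwhere(q['mask'])[:,::-1].astype(np.float32)))
for q in silhouettes(t,'case')[:1]: print(q['p'],cv2.minAreaRect(np.argwhere(q['mask'])[:,::-1].astype(np.float32)))
# gasket by colour
for c,(u0,v0,u1,v1) in [(t,(105,165,170,240)),(s,(180,125,225,160))]:
    g=c['pixels'].max(2)[v0:v1,u0:u1];
    m=(g<45).astype(np.uint8);n,l,st,ce=cv2.connectedComponentsWithStats(m);print(st[1:],ce[1:]+[u0,v0])
ims=[cv2.resize(c['pixels'][v0:v1,u0:u1,::-1],(400,400)) for c,(u0,v0,u1,v1) in [(t,(100,155,180,235)),(s,(180,110,250,180))]]
cv2.imwrite('pics/crop.png',np.hstack(ims))
E
```

```text
seat [0.5463 0.2049 0.1218] [ 0.  -0.1 -0.1  0. ]
stand [0.5671 0.1957 0.0042] [ 0.2 -0.3 -0.5  0. ]
socket [ 0.4897 -0.0088  0.0103] [ 0.1 -0.3 -0.3  0. ]
dish [ 0.6337 -0.024   0.0053] [ 1.7 -2.8 -3.3  0.4]
footpeg [0.3745 0.009  0.0047] [ 0.2 -0.6 -0.6  0. ]
case [ 0.5514 -0.1969  0.0106] [ 0.2 -0.3 -0.3  0. ]
grip [ 0.746 -0.006  0.   ]
[ 0.689 -0.151  0.06 ]
[ 0.673 -0.277  0.06 ]
[ 0.418 -0.243  0.06 ]
[ 0.432 -0.116  0.06 ]
0.71 4449 [347.8, 226.0] ((347.7599792480469, 226.67999267578125), (65.90235137939453, 70.14498901367188), 8.13010311126709)
0.66 ((347.9769592285156, 207.31253051757812), (74.1482162475586, 138.1728057861328), 7.016501426696777)
[[  45    9    5    3   11]
 [  12   22   32   45 1124]] [[151.90909091 175.09090909]
 [132.90836299 208.41903915]]
[[  7   7  32  26 348]] [[202.18678161 143.82183908]]
```

View pics/crop.png

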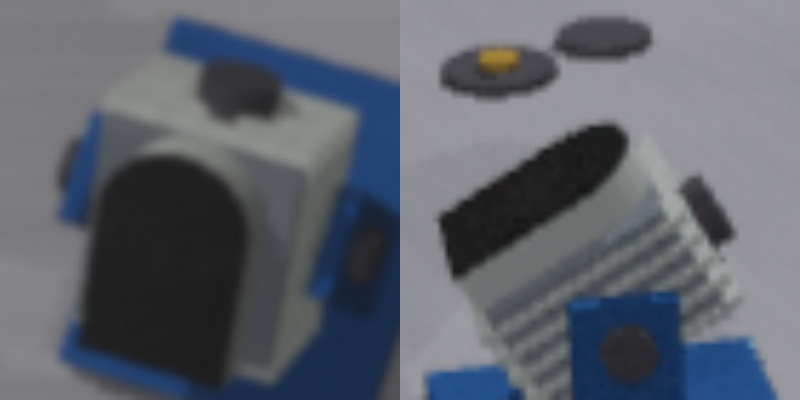

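The crop shows the gasket D clearly in both views, with its nose uphill and away from the robot. Next I fit its pose.

```bash
cat >> h.py <<'E'
def contour(c,box,th):
    u0,v0,u1,v1=box;g=cv2.resize(c['pixels'].max(2)[v0:v1,u0:u1],None,fx=8,fy=8,interpolation=cv2.INTER_CUBIC)
    cs,_=cv2.findContours((g<th).astype(np.uint8),cv2.RETR_EXTERNAL,cv2.CHAIN_APPROX_NONE)
    k=max(cs,key=cv2.contourArea)[:,0].astype(float)
    return (k+.5)/8-.5+[u0,v0]
def fitD(obs,x0,f=seatpose,n=5):
    def res(p):
        R,t=f(p);D=np.c_[Dout(),np.zeros(len(Dout()))];r=[]
        for c,k in obs:
            q=proj(c,D@R.T+t).astype(np.float32)
            d=[cv2.pointPolygonTest(q.reshape(-1,1,2),(float(a),float(b)),True) for a,b in k[::4]]
            r+=list(np.array(d)/np.sqrt(len(d)))
        return r
    return least_squares(res,x0,x_scale=[.01,.01,.01,.1,.1][:n],diff_step=1e-4,loss='soft_l1',f_scale=.3)
E
python3 - <<'E'
from h import *
t=capture('top');s=capture('side')
ob=[(t,contour(t,(105,178,150,240),60)),(s,contour(s,(182,125,225,163),60))]
for o in (ob,ob[:1],ob[1:]):
    r=fitD(o,[.546,.205,.122,-.25,.46]);print(r.x.round(4),r.cost, (np.abs(r.fun).max()))
a,b=[349.2,224.9],[294.6,268.1];print('handle',tri([(t,a),(s,b)]))
k=contour(t,(328,213,370,240),40);k=cv2.minAreaRect(k.astype(np.float32));print(k,plane(t,k[0],.078))
E
```

```text
[ 0.5439  0.2031  0.1192 -0.2833  0.5173] 0.3982231069787438 0.16241237146672793
[ 0.5405  0.1971  0.1406 -0.3163  0.5771] 0.019828108703158653 0.03607409617671619
[ 0.5511  0.2113  0.1165 -0.2545  0.5009] 0.011297969354941864 0.03346732008918787
handle [ 0.51809975 -0.19395189  0.07219345]
((348.2234191894531, 225.5546875), (26.29715347290039, 6.702659606933594), 7.932758331298828) [ 0.51464799 -0.189911    0.078     ]
```

```bash
python3 -m pendant '[[0.0536,-0.0251,0,0],[0.0536,-0.0251,0,0],[0.0536,-0.0251,0,0],[0.0536,-0.0251,0,0],[0.0536,-0.0251,0,0],[0.0536,-0.0251,0,0],[0.0536,-0.0251,0,0],[0.0536,-0.0251,0,0]]' 0.05 20
python3 -m pendant '[[0,0,0,-0.186],[0,0,0,-0.186],[0,0,0,-0.186],[0,0,0,-0.186],[0,0,0,-0.186],[0,0,0,-0.183],[0,0,0,0]]'
python3 - <<'E'
from h import *
s=get_state();print(s['joint_pos'].round(2) if hasattr(s['joint_pos'],'round') else s['joint_pos'])
c=wristcam();cv2.imwrite('pics/w1.png',c['pixels'][:,:,::-1])
a=best(spot_point(c,'lid_handle'));print(a, a is not None and plane(c,a,.069))
h=np.array([.518,-.194,.069]);R=np.array(s['ee_rot']);print(R.round(3), R.T@(h-s['eef_pos']),c['mount'])
E
```

```text
clock: 3.05
eef_pos: [0.5189, -0.1931, 0.2389]
ee_rot: [[0.948, 0.318, 0.0], [0.318, -0.948, -0.0], [0.0, 0.0, -1.0]]
force: [0.3, -1.5, -0.8]
width: 0.0499
grasp_force: 0.0
clock: 3.92
eef_pos: [0.5176, -0.1946, 0.2387]
ee_rot: [[0.135, 0.991, 0.0], [0.991, -0.135, -0.0], [-0.0, 0.0, -1.0]]
force: [0.1, 0.4, 0.2]
width: 0.0498
grasp_force: 0.0
[-0.57  0.39  1.29 -0.    1.47 -0.44]
[254.2 175.7] [ 0.51888284 -0.19300151  0.069     ]
[[ 0.135  0.991  0.   ]
 [ 0.991 -0.135 -0.   ]
 [-0.     0.    -1.   ]] [0.00065968 0.0002856  0.16974484] [[-1.06283129e-03 -9.63803144e-01 -2.66612771e-01  6.84710492e-02]
 [ 9.99999166e-01 -8.28711942e-04 -9.90632332e-04  9.12243311e-04]
 [ 7.33829369e-04 -2.66613602e-01  9.63803221e-01 -1.46611683e-01]
 [ 0.00000000e+00  0.00000000e+00  0.00000000e+00  1.00000000e+00]]
```

View pics/w1.png

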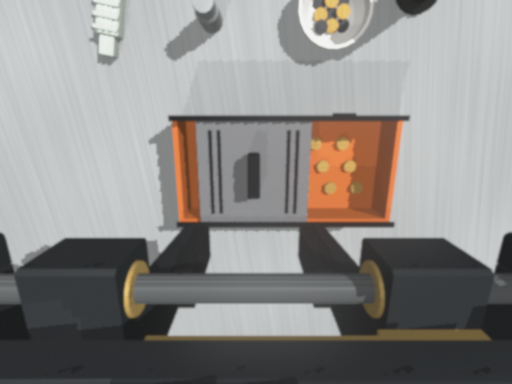

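The wrist view shows the rib at (254,176) exactly below the tool, aligned with the case.

```bash
python3 -m pendant '[[0,0.001,0.04,0],[0,0,0.04,0],[0,0,0.04,0],[0,0,0.03,0],[0,0,0.018,0],[0,0,0.009,0],[0,0,0,0]]'
python3 -m pendant '[[0,0,0,0],[0,0,0,0],[0,0,0,0],[0,0,0,0]]' 0.005 20
python3 -m pendant '[[0,0.01,0,0],[0,0.02,0,0],[0,0.02,0,0],[0,0.02,0,0],[0,0.01,0,0],[0,0.008,0,0],[0,0.006,0,0],[0,0,0,0]]'
```

```text
clock: 4.9
eef_pos: [0.5186, -0.1948, 0.0617]
ee_rot: [[0.135, 0.991, -0.0], [0.991, -0.135, 0.0], [0.0, -0.0, -1.0]]
force: [-0.4, 0.6, -0.5]
width: 0.05
grasp_force: 0.0
clock: 5.4
eef_pos: [0.5185, -0.1947, 0.062]
ee_rot: [[0.134, 0.991, -0.0], [0.991, -0.134, -0.0], [-0.0, -0.0, -1.0]]
force: [-0.8, 0.2, 2.2]
width: 0.0141
grasp_force: 20.0
clock: 6.4
eef_pos: [0.6124, -0.2075, 0.062]
ee_rot: [[0.134, 0.991, 0.002], [0.991, -0.134, -0.001], [-0.0, 0.002, -1.0]]
force: [1.8, -0.7, 3.0]
width: 0.0133
grasp_force: 20.0
```

```bash
python3 -m pendant '[[0,0.003,0,0],[0,0.003,0,0],[0,0,0,0]]'; python3 -m pendant '[[0,0.002,0,0],[0,0.002,0,0],[0,0,0,0]]'; python3 -m pendant '[[0,0.002,0,0],[0,0.002,0,0],[0,0,0,0]]'
```

```text
clock: 6.78
eef_pos: [0.618, -0.2082, 0.0619]
ee_rot: [[0.134, 0.991, 0.001], [0.991, -0.134, -0.0], [-0.0, 0.001, -1.0]]
force: [-0.0, -1.0, 5.2]
width: 0.0138
grasp_force: 20.0
clock: 7.15
eef_pos: [0.6213, -0.2087, 0.0619]
ee_rot: [[0.134, 0.991, -0.001], [0.991, -0.134, -0.0], [-0.0, -0.001, -1.0]]
force: [-2.7, -1.4, 6.1]
width: 0.0142
grasp_force: 20.0
clock: 7.52
eef_pos: [0.6214, -0.2087, 0.0618]
ee_rot: [[0.134, 0.991, -0.011], [0.991, -0.134, 0.002], [0.001, -0.011, -1.0]]
force: [-22.8, 0.8, 17.0]
width: 0.014
grasp_force: 20.0
```

```bash
python3 -m pendant '[[0,-0.0035,0,0],[0,0,0,0]]'; python3 -m pendant '[[0,0,0,0],[0,0,0,0],[0,0,-0.02,0],[0,0,-0.05,0],[0,0,-0.05,0],[0,-0.03,-0.04,0],[0,-0.05,0,0],[0,-0.05,0,0]]' 0.06
python3 - <<'E'
from h import *
import time
c=wristcam();cv2.imwrite('pics/w2.png',c['pixels'][:,:,::-1])
R=np.array(get_state()['ee_rot'])
for k in ['cover','cover_nose']:
    for q in spot_point(c,k)[:2]: print(k,q['p'],q['xy'],plane(c,q['xy'],.006))
for q in silhouettes(c,'cover')[:1]: np.save('cm.npy',q['mask']);print(q['p'],q['mask'].sum())
for q in spot_point(c,'lid_handle')[:1]: print(plane(c,q['xy'],.069))
print(get_state()['joint_pos'])
E
```

```text
clock: 7.78
eef_pos: [0.6213, -0.2087, 0.0618]
ee_rot: [[0.134, 0.991, -0.002], [0.991, -0.134, 0.0], [0.0, -0.002, -1.0]]
force: [-5.0, -0.8, 7.7]
width: 0.0137
grasp_force: 20.0
clock: 8.78
eef_pos: [0.4921, -0.1909, 0.2217]
ee_rot: [[0.133, 0.991, 0.001], [0.991, -0.133, -0.0], [0.0, 0.001, -1.0]]
force: [-0.2, 0.3, 0.3]
width: 0.0602
grasp_force: 0.0
cover 0.77 [251.5, 166.9] [ 0.49026033 -0.18683712  0.006     ]
cover_nose 0.58 [283.6, 168.4] [ 0.53137287 -0.19439429  0.006     ]
0.8 2635
[ 0.62364239 -0.20896456  0.069     ]
[-5.93647468e-01  3.58101393e-01  1.38338819e+00  2.80887701e-04
  1.39899466e+00 -4.59580950e-01]
```

View pics/w2.png

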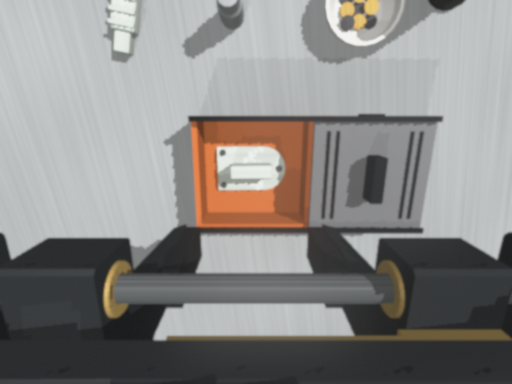

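The wrist view shows the near bay clear and the cover at (250,168), with its nose towards case +x and its rib about along case x. Next I fit its outline.

Run:
```python
from h import *
c=wristcam()
q=silhouettes(c,'cover')[0]
g=cv2.resize(q['mask'].astype(np.uint8)*255,None,fx=4,fy=4,interpolation=cv2.INTER_LINEAR)
k=max(cv2.findContours((g>127).astype(np.uint8),cv2.RETR_EXTERNAL,cv2.CHAIN_APPROX_NONE)[0],key=cv2.contourArea)[:,0]
k=(k+.5)/4-.5
f=lambda p:(Rz(p[2]),np.array([p[0],p[1],.012]))
def f3(p): return f(p)
r=fitD([(c,k)],[.490,-.188,-.15],f3,3);p=r.x;print(p,r.cost,np.abs(r.fun).max())
s=get_state();R=np.array(s['ee_rot']);print('handle off',plane(c,best(spot_point(c,'lid_handle')),.069))
# colour check: white plate contour
px=c['pixels'].astype(int);m=((px[:,:,0]-px[:,:,2])<40).astype(np.uint8);m[:,:205]=0;m[:,300:]=0;m[:128]=0;m[205:]=0
kk=max(cv2.findContours(cv2.resize(m*255,None,fx=4,fy=4)//128,cv2.RETR_EXTERNAL,cv2.CHAIN_APPROX_NONE)[0],key=cv2.contourArea)[:,0]
r=fitD([(c,(kk+.5)/4-.5)],p,f3,3);print(r.x,r.cost,np.abs(r.fun).max())
p=r.x;h=np.array([*p[:2],0.015]);print('tool delta',R.T@(h-s['eef_pos']),'tool x yaw',np.arctan2(R[1,0],R[0,0]))
```

```text
[ 0.4891509  -0.18744956 -0.13246391] 0.04127509345844088 0.08398460381003833
handle off [ 0.62106062 -0.20680601  0.069     ]
[ 0.48953435 -0.18733813 -0.12473929] 0.05316340177335596 0.061644279590992064
tool delta [ 0.00361882 -0.00548965  0.20656571] tool x yaw 1.4371267761674222
```

```bash
python3 -m pendant '[[0.0035,-0.0015,0,-0.186],[0,0,0.02,-0.186],[0,0,0.02,-0.186],[0,0,0.02,-0.186],[0,0,0.02,-0.186],[0,0,0.02,-0.186],[0,0,0.01,-0.186],[0,0,0,-0.186]]'; python3 -m pendant '[[0,0,0,-0.0885],[0,0,0,0],[0,0,0,0]]'
python3 - <<'E'
from h import *
c=wristcam();s=get_state();R=np.array(s['ee_rot']);print(s['eef_pos'],np.arctan2(R[1,0],R[0,0]),s['joint_pos'])
f=lambda p:(Rz(p[2]),np.array([p[0],p[1],.012]))
q=silhouettes(c,'cover')
if q:
    g=cv2.resize(q[0]['mask'].astype(np.uint8)*255,None,fx=4,fy=4,interpolation=cv2.INTER_LINEAR)
    k=max(cv2.findContours((g>127).astype(np.uint8),cv2.RETR_EXTERNAL,cv2.CHAIN_APPROX_NONE)[0],key=cv2.contourArea)[:,0]
    r=fitD([(c,(k+.5)/4-.5)],[.489,-.1874,-.128],f,3);p=r.x;print(p,r.cost,np.abs(r.fun).max())
    T=Rz(p[2])@[.004,0,0]+[p[0],p[1],.016];print('delta',R.T@(T-s['eef_pos']))
cv2.imwrite('pics/w3.png',c['pixels'][:,:,::-1])
E
```

```text
clock: 10.18
eef_pos: [0.4928, -0.1876, 0.1105]
ee_rot: [[-0.978, 0.209, -0.002], [0.209, 0.978, 0.001], [0.002, 0.001, -1.0]]
force: [-0.5, 0.5, 0.0]
width: 0.0598
grasp_force: 0.0
clock: 10.55
eef_pos: [0.4926, -0.1877, 0.1115]
ee_rot: [[-0.992, 0.129, -0.0], [0.129, 0.992, 0.0], [0.0, 0.0, -1.0]]
force: [0.0, -0.2, -0.3]
width: 0.0595
grasp_force: 0.0
[ 0.49256588 -0.18769813  0.11161962] 3.01202182259764 [-5.88877074e-01  4.71859230e-01  1.55442032e+00  6.67844631e-06
  1.11534513e+00 -2.03010551e+00]
[ 0.48981872 -0.18772755 -0.12689048] 0.23158270106984927 0.11180783273736265
delta [-0.00128214 -0.00037528  0.09561958]
```

View pics/w3.png

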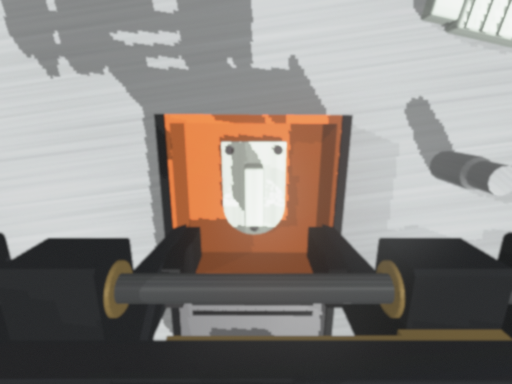

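The picture shows the cover centred between the fingers, rib vertical in the image at (255,197), so I descend and grip.

```bash
python3 -m pendant '[[-0.001,0,0.03,0],[0,0,0.03,0],[0,0,0.02,0],[0,0,0.01,0],[0,0,0.0055,0],[0,0,0,0],[0,0,0,0]]'; python3 -m pendant '[[0,0,0,0],[0,0,0,0],[0,0,0,0],[0,0,0,0],[0,0,0,0]]' 0.005 15
python3 -m pendant '[[0,0,-0.01,0],[0,0,-0.02,0],[0,0,-0.04,0],[0,0,-0.05,0],[0,0,-0.05,0],[0,0,-0.05,0],[0,0,0,0]]'
```

```text
clock: 11.52
eef_pos: [0.4936, -0.188, 0.0168]
ee_rot: [[-0.992, 0.128, 0.001], [0.128, 0.992, -0.001], [-0.001, -0.001, -1.0]]
force: [0.4, 0.7, 0.1]
width: 0.06
grasp_force: 0.0
clock: 12.15
eef_pos: [0.4933, -0.1878, 0.0163]
ee_rot: [[-0.992, 0.128, 0.0], [0.128, 0.992, -0.0], [-0.0, -0.0, -1.0]]
force: [0.5, -1.0, 0.6]
width: 0.0156
grasp_force: 15.0
clock: 13.02
eef_pos: [0.4941, -0.1882, 0.2402]
ee_rot: [[-0.992, 0.128, 0.006], [0.128, 0.992, -0.004], [-0.007, -0.003, -1.0]]
force: [0.4, -0.2, -2.7]
width: 0.0161
grasp_force: 15.0
```

```bash
python3 -m pendant '[[-0.005,0.0275,-0.01,0],[-0.01,0.055,-0.01,0],[-0.01,0.055,0,0],[-0.01,0.055,0,0],[-0.01,0.055,0,0],[-0.01,0.055,0,0],[-0.01,0.055,0,0],[-0.005,0.0275,0,0]]'; python3 -m pendant '[[0,0,0,0.08],[0,0,0,0.075],[0,0,0,0],[0,0,0,0]]'
python3 - <<'E'
from h import *
c=wristcam();s=get_state();R=np.array(s['ee_rot']);print(s['eef_pos'],np.arctan2(R[1,0],R[0,0]),s['joint_pos'])
cv2.imwrite('pics/w4.png',c['pixels'][:,:,::-1])
D=np.c_[Dout(),np.zeros(26)];Rs,ts=seatpose([.5439,.2031,.1192,-.2833,.5173]);print(proj(c,D@Rs.T+ts)[::5].round(0))
for k in ['seat','seat_nose','cover','cover_nose']:print(k,[(q['xy'],q['p']) for q in spot_point(c,k)[:1]])
E
```

```text
clock: 14.02
eef_pos: [0.6116, 0.1878, 0.2544]
ee_rot: [[-0.992, 0.126, -0.003], [0.126, 0.992, -0.0], [0.003, -0.0, -1.0]]
force: [-0.1, -0.0, -2.2]
width: 0.0161
grasp_force: 15.0
clock: 14.52
eef_pos: [0.6118, 0.185, 0.2556]
ee_rot: [[-0.96, 0.278, -0.001], [0.278, 0.96, -0.0], [0.001, -0.0, -1.0]]
force: [0.1, 0.4, -1.4]
width: 0.0159
grasp_force: 15.0
[0.61183466 0.18496371 0.2557784 ] 2.8593010745920013 [ 1.08680591e-01  5.33871883e-01  9.90492763e-01  3.48459587e-05
  1.61814602e+00 -1.17982266e+00]
[[280.  74.]
 [225. 138.]
 [238. 151.]
 [258. 154.]
 [275. 144.]
 [282. 127.]]
seat [([251.3, 110.8], 0.9)]
seat_nose [([252.2, 155.9], 0.9)]
cover [([253.4, 225.0], 0.92)]
cover_nose []
```

View pics/w4.png

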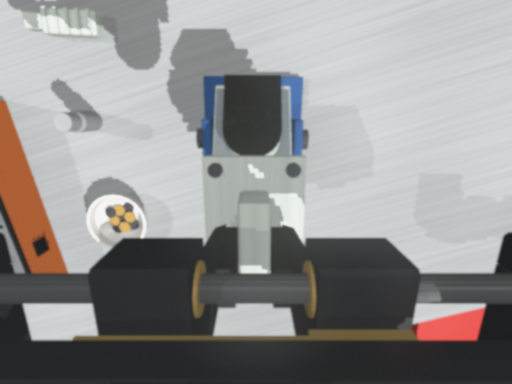

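The gasket is wholly visible at columns 223–283 and rows 74–154. The held cover's tail edge is at row 156, from column 203 to 306. Next comes a joint fit.

Run:
```python
from h import *
w=wristcam();t=capture('top');s=capture('side');S=get_state();R=np.array(S['ee_rot']);e=np.array(S['eef_pos'])
D=np.c_[Dout(),np.zeros(26)]
bw=(216,66,290,154);kw=contour(w,bw,60)
print('wrist contour',kw.min(0),kw.max(0))
kt=contour(t,(105,178,150,240),60);ks=contour(s,(182,125,225,163),60);print(kt.min(0),kt.max(0),ks.min(0),ks.max(0))
kw=kw[kw[:,1]<153.3]
obs=[(c,k[::6]) for c,k in [(w,kw),(t,kt),(s,ks)]]
def res(P):
    Rs,ts=seatpose(P[:5]);r=[]
    for i,(c,k) in enumerate(obs):
        q=(proj(c,D@Rs.T+ts)+P[5+2*i:7+2*i]).astype(np.float32).reshape(-1,1,2)
        r+=list(np.array([cv2.pointPolygonTest(q,(float(a),float(b)),True) for a,b in k])/np.sqrt(len(k))*3)
    return np.r_[r,P[5:]/[2,2,1,1,1,1]]
r=least_squares(res,[.544,.203,.12,-.28,.48]+[0]*6,diff_step=1e-4,x_scale=[.01,.01,.01,.1,.1]+[1]*6)
print(r.x.round(4),r.cost)
C=np.linalg.inv(r.jac.T@r.jac);print('sd',np.sqrt(np.diag(C))[:5])
r1=fitD(obs[:1],r.x[:5]);print('wrist only',r1.x.round(4),r1.cost)
# seat spots
a=[spot_point(c,'seat') for c in (w,t,s)];X=tri([(c,best(q)) for c,q in zip((w,t,s),a) if q]);print('spot tri',X)
n=best(spot_point(w,'seat_nose'));print(n)
Rs,ts=seatpose(r.x[:5]);print(proj(w,ts),proj(w,ts+Rs[:,0]*.043))
# held cover tail corners predicted
P=np.array([[.047,-.028,.004],[.047,.028,.004],[.047,-.028,.010]]);print('tail pred',proj(w,P@R.T+e))
m=silhouettes(w,'cover')[0]['mask'];v,u=np.nonzero(m);print('cover mask rows',v.min());[print(v0,np.nonzero(m[v0])[0][[0,-1]]) for v0 in (158,162,170,190)]
print(np.arctan2(R[1,0],R[0,0]))
```

```text
wrist contour [223.4375  75.3125] [275.4375 151.8125]
[120.3125 186.0625] [149.4375 232.4375] [186.6875 131.6875] [219.0625 157.9375]
[ 0.54    0.195   0.1184 -0.3931  0.6554  0.      0.     -2.2235  0.
  0.      0.    ] 229.60642292834632
sd [0.00039823 0.00043659 0.00106982 0.0224695  0.01506462]
wrist only [ 0.5435  0.194   0.0378 -0.3838  0.0171] 4.0162849746920175
spot tri [0.54445221 0.20420661 0.12840116]
[249.5 156.1]
[[242.84736089 110.75589615]] [[238.1044243 149.1065238]]
tail pred [[201.43079497 155.53191778]
 [306.3184052  155.42547293]
 [203.35870172 154.0391806 ]]
cover mask rows 155
158 [201 305]
162 [201 305]
170 [202 305]
190 [203 304]
2.8584055424384007
```

```bash
cat > fit.py <<'E'
from h import *
w=wristcam();t=capture('top');s=capture('side')
for c,f in ((t,'top0'),(s,'side0')): c['pixels']=cv2.imread(f'pics/{f}.png')[:,:,::-1]
D=np.c_[Dout(),np.zeros(26)]
px=w['pixels'].max(2);print('row 110',px[110,215:292:3],'row 140',px[140,215:292:3],'col 250',px[66:160:4,250])
E
cat > fit2.py <<'E'
from fit import *
import sys
th=int(sys.argv[1]);kw=contour(w,(216,66,290,154),th);kw=kw[kw[:,1]<153]
kt=contour(t,(105,178,150,240),60);ks=contour(s,(182,125,225,163),60);print(kw.min(0),kw.max(0))
obs=[(c,k[::6]) for c,k in [(w,kw),(t,kt),(s,ks)]]
P0=np.array([.545,.204,.122,-.28,.47]+[0]*6);Sc=np.array([.002]*3+[.02]*2+[1]*6)
def res(v):
    P=P0+Sc*(v-1);Rs,ts=seatpose(P[:5]);r=[]
    for i,(c,k) in enumerate(obs):
        q=(proj(c,D@Rs.T+ts)+P[5+2*i:7+2*i]).astype(np.float32).reshape(-1,1,2)
        r+=list(np.array([cv2.pointPolygonTest(q,(float(a),float(b)),True) for a,b in k])/np.sqrt(len(k))*4)
    return np.r_[r,P[5:]/[1,1,1,1,1,1]]
r=least_squares(res,np.ones(11),diff_step=2e-2);P=P0+Sc*(r.x-1);print(P.round(4),r.cost,np.sqrt(np.diag(np.linalg.inv(r.jac.T@r.jac)))[:5]*Sc[:5])
Rs,ts=seatpose(P[:5]);print(proj(w,ts),proj(w,ts+Rs[:,0]*.043))
q=proj(w,D@Rs.T+ts)+P[5:7]
im=cv2.resize(w['pixels'][60:170,190:320,::-1],None,fx=4,fy=4,interpolation=cv2.INTER_CUBIC)
cv2.polylines(im,[((q-[190,60]+.5)*4).astype(np.int32)],True,(0,0,255),1);cv2.imwrite('pics/fit.png',im)
E
python3 fit2.py 80
```

```text
row 110 [146 127 118  58  51  53  54  52  55  53  54  55  55  57  58  59  60  61
  63  64  59  60 121 146 151 181] row 140 [156 155 151 102  56  55  54  56  56  57  57  57  57  58  59  59  60  59
  62  62  62 112 145 146 148 159] col 250 [172 138 105  55  56  55  54  54  54  53  53  55  54  56  55  58  56  55
  58  59  58  60  80 178]
[222.3125  74.5625] [280.0625 152.9375]
[ 0.5447  0.2026  0.1186 -0.2919  0.521  -0.2223  0.0648 -0.5245  0.8515
  0.7568 -0.8675] 3.8368062285414974 [0.00088064 0.00090162 0.00184092 0.01380022 0.01722412]
[[251.54679657 113.29882668]] [[251.17332536 154.75051936]]
```

View pics/fit.png

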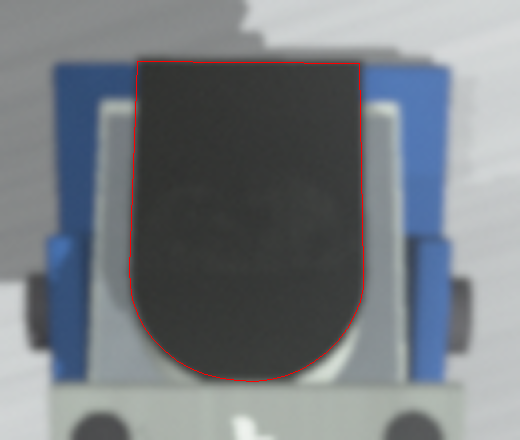

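The reprojected outline fits tightly all round: tail at row 75, nose at row 155. I move so the cover's nose hangs about 15 mm above the gasket's nose and loosen the grip to 6 N so the cover can pivot.

```bash
python3 -m pendant '[[0.02,-0.001,0,0.009],[0.025,-0.001,0.01,0],[0.021,-0.0005,0.025,0],[0.005,0,0.03,0],[0,0,0.02,0],[0,0,0.006,0],[0,0,0,0],[0,0,0,0]]'
python3 -m pendant '[[0,0,0,0],[0,0,0,0]]' - 6
python3 - <<'E'
from h import *
w=wristcam();S=get_state();R=np.array(S['ee_rot']);e=np.array(S['eef_pos']);print(e,np.arctan2(R[1,0],R[0,0]))
seat=[.5447,.2026,.1186,-.2919,.521];Rs,ts=seatpose(seat)
N=ts+Rs[:,0]*.043;print('N',N,'cover nose rel N in tool',R.T@(e+R@[-.039,0,.0103]-N))
m=silhouettes(w,'cover')[0]['mask'];v,u=np.nonzero(m);print(v.min(),np.nonzero(m[v.min()+3])[0][[0,-1]])
P=np.array([[.047,-.028,.004],[.047,.028,.004]]);print('tail pred',proj(w,P@R.T+e))
E
```

```text
clock: 16.32
eef_pos: [0.5437, 0.203, 0.1662]
ee_rot: [[-0.958, 0.288, 0.002], [0.288, 0.958, 0.0], [-0.001, 0.001, -1.0]]
force: [-0.2, 0.3, -1.2]
width: 0.0155
grasp_force: 15.0
clock: 16.58
eef_pos: [0.5434, 0.203, 0.1656]
ee_rot: [[-0.958, 0.288, 0.001], [0.288, 0.958, 0.0], [-0.001, 0.0, -1.0]]
force: [-0.1, -0.4, -2.5]
width: 0.0161
grasp_force: 6.0
[0.54330919 0.20297874 0.16548625] 2.849290647375757
N [0.58041723 0.19186758 0.14000315] cover nose rel N in tool [-2.73223884e-04 -4.88960526e-05 -1.51968103e-02]
155 [202 305]
tail pred [[201.31009973 155.40056986]
 [306.08957665 155.27533188]]
```

```bash
python3 -m pendant '[[0,0,0.0025,0],[0,0,0.0025,0],[0,0,0.002,0],[0,0,0,0]]'; python3 -m pendant '[[0,0,0.0015,0],[0,0,0.0015,0],[0,0,0,0]]';python3 -m pendant '[[0,0,0.0015,0],[0,0,0.0015,0],[0,0,0,0]]'
python3 - <<'E'
from h import *
w=wristcam();print(get_state()['force'])
m=silhouettes(w,'cover')[0]['mask'];v,u=np.nonzero(m);print(v.min(),np.nonzero(m[v.min()+3])[0][[0,-1]])
E
```

```text
clock: 17.18
eef_pos: [0.5432, 0.203, 0.158]
ee_rot: [[-0.958, 0.288, -0.0], [0.288, 0.958, -0.0], [0.0, -0.0, -1.0]]
force: [-0.2, 0.3, -1.3]
width: 0.0158
grasp_force: 6.0
clock: 17.55
eef_pos: [0.5432, 0.203, 0.1551]
ee_rot: [[-0.958, 0.288, -0.0], [0.288, 0.958, -0.0], [0.0, -0.0, -1.0]]
force: [-1.0, 0.5, -2.0]
width: 0.0163
grasp_force: 6.0
clock: 17.92
eef_pos: [0.5431, 0.2031, 0.1523]
ee_rot: [[-0.958, 0.288, -0.0], [0.288, 0.958, 0.0], [0.0, 0.0, -1.0]]
force: [-1.4, 0.3, 0.4]
width: 0.0159
grasp_force: 6.0
[-0.20859202  0.15151101 -0.35300339]
157 [203 305]
```

Contact has begun at the nose: the force changed by about 1.5 N and the tail edge started dropping. I follow the arc about the nose.

```bash
python3 -m pendant '[[0.001,0,0.0015,0],[0.001,0,0.0018,0],[0.0008,0,0.0018,0],[0.0007,0,0.0018,0],[0.0006,0,0.0018,0],[0.0005,0,0.0018,0],[0,0,0,0]]'
cat > look.py <<'E'
from h import *
import sys
w=wristcam();S=get_state();R=np.array(S['ee_rot']);e=np.array(S['eef_pos']);print(S['force'])
cs=silhouettes(w,'cover');m=cs[0]['mask'];v,u=np.nonzero(m);print(v.min(),np.nonzero(m[v.min()+3])[0][[0,-1]])
v0=v.min();us=np.nonzero(m[v0+3])[0][[0,-1]];k=np.array([v0-.5]);wid=us[1]-us[0]+1
# tail edge of plate top in tool x-z plane: width -> depth, row -> position
f=w['mtx'][0][0];d=.056*f/wid;yc=(v0-.5-w['mtx'][1][2])/f*d
M=np.array(w['mount']);p=M@[0,yc,d,1];print('tail top edge in tool',p[:3].round(4),'initial .047,.004; expected tail drop')
seat=[.5447,.2026,float(sys.argv[1]),-.2919,.521];Rs,ts=seatpose(seat)
H=np.array([[-.043,.028,.006],[-.043,-.028,.006],[-.043,.028,0],[-.043,-.028,0]]);print('home tail corners px',proj(w,H@Rs.T+ts).round(1).tolist())
cv2.imwrite(f'pics/{sys.argv[2]}.png',w['pixels'][:,:,::-1])
E
python3 look.py .121 p1
```

```text
clock: 18.9
eef_pos: [0.5386, 0.2043, 0.1415]
ee_rot: [[-0.958, 0.288, -0.001], [0.288, 0.958, -0.0], [0.001, -0.0, -1.0]]
force: [0.3, -0.1, -1.5]
width: 0.016
grasp_force: 6.0
[ 0.53867562 -0.73031524 -1.46565322]
164 [207 300]
tail top edge in tool [0.04   0.0001 0.0201] initial .047,.004; expected tail drop
home tail corners px [[296.4, 168.4], [211.3, 168.5], [295.1, 171.3], [212.6, 171.4]]
```

View pics/p1.png

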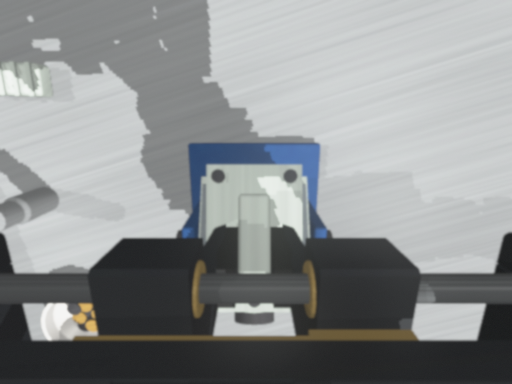

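The cover is pivoting as planned: the tail edge is now at row 164, columns 207–300, about 0.3 rad of tilt with negligible force. I continue.

```bash
python3 -m pendant '[[0.0006,0,0.0018,0],[0.0004,0,0.0018,0],[0.0003,0,0.0016,0],[0.0002,0,0.0015,0],[0,0,0.001,0],[0,0,0,0]]'; python3 look.py .121 p2;  python3 -m pendant '[[0.0002,0,0.001,0],[0.0001,0,0.001,0],[0,0,0,0]]'; python3 look.py .121 p3
```

```text
clock: 19.75
eef_pos: [0.5373, 0.2048, 0.1339]
ee_rot: [[-0.958, 0.288, -0.0], [0.288, 0.958, 0.0], [0.0, -0.0, -1.0]]
force: [-0.1, 0.7, -1.5]
width: 0.0158
grasp_force: 6.0
[ 0.81239272  0.09637947 -2.03711297]
181 [200 306]
tail top edge in tool [ 0.0348  0.     -0.0025] initial .047,.004; expected tail drop
home tail corners px [[298.0, 172.6], [209.6, 172.8], [296.6, 175.6], [211.0, 175.7]]
clock: 20.23
eef_pos: [0.5371, 0.2048, 0.1321]
ee_rot: [[-0.958, 0.288, 0.0], [0.288, 0.958, 0.0], [-0.0, 0.0, -1.0]]
force: [0.8, -0.5, -0.3]
width: 0.0161
grasp_force: 6.0
[-0.01255987  0.30291208  0.24198583]
173 [209 298]
tail top edge in tool [0.0334 0.0001 0.026 ] initial .047,.004; expected tail drop
home tail corners px [[298.4, 173.6], [209.2, 173.7], [297.0, 176.5], [210.6, 176.6]]
```

```bash
python3 -m pendant '[[0.0001,0,0.001,0],[0,0,0.0005,0],[0,0,0,0],[0,0,0,0]]'; python3 look.py .121 p4;  python3 -m pendant '[[0,0,0.0008,0],[0,0,0,0],[0,0,0,0]]'; python3 look.py .121 p5
python3 - <<'E'
import cv2
i=cv2.imread('pics/p5.png')[150:260,180:330];cv2.imwrite('pics/p5c.png',cv2.resize(i,None,fx=5,fy=5,interpolation=cv2.INTER_CUBIC))
E
```

```text
clock: 20.82
eef_pos: [0.5373, 0.2048, 0.1317]
ee_rot: [[-0.958, 0.288, 0.002], [0.288, 0.958, -0.0], [-0.002, 0.0, -1.0]]
force: [-2.2, -2.3, 8.5]
width: 0.016
grasp_force: 6.4
[-1.93130948 -1.56982603  8.20017763]
172 [208 298]
tail top edge in tool [0.0343 0.0001 0.0243] initial .047,.004; expected tail drop
home tail corners px [[298.5, 173.4], [209.0, 173.5], [297.1, 176.3], [210.5, 176.4]]
clock: 21.3
eef_pos: [0.5374, 0.2048, 0.1312]
ee_rot: [[-0.958, 0.288, 0.002], [0.288, 0.958, -0.0], [-0.002, 0.001, -1.0]]
force: [-2.2, -2.6, 10.4]
width: 0.0159
grasp_force: 8.1
[-2.37342677 -2.13156249 10.69265512]
172 [208 299]
tail top edge in tool [0.0347 0.     0.0224] initial .047,.004; expected tail drop
home tail corners px [[298.6, 173.3], [208.9, 173.4], [297.2, 176.2], [210.3, 176.3]]
```

View pics/p5c.png

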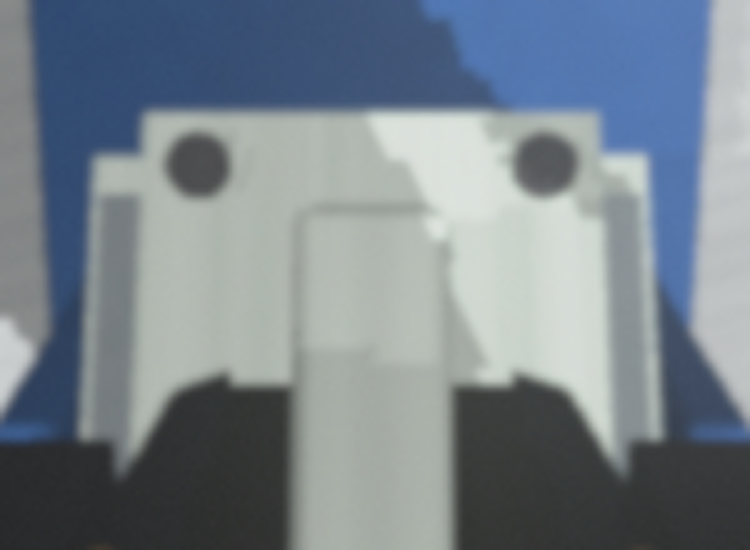

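The crop shows the tail edge at row ~172, columns 208–300, and the rib's top end at row ~191, columns 239–269, square to the head. I check the cover's tilt from these corners.

```bash
cat > tilt.py <<'E'
from h import *
import sys
uv=np.array(eval(sys.argv[1]))
w=wristcam();S=get_state();print(S['force'],w['mtx'][0][0])
P=np.array([[-.043,-.028,.006],[-.043,.028,.006],[-.025,-.008,.032],[-.025,.008,.032]])
def rs(p):
    R,t=seatpose(p);q=proj(w,P@R.T+t)
    return (q[np.argsort(q[:,0]+1000*(np.arange(4)//2))]-uv).ravel()
for bx in ([1,]):
    r=least_squares(rs,[.545,.203,.121,-.29,.5],x_scale=[.01,.01,.01,.1,.1]);print(r.x.round(4),r.fun.round(2),r.cost)
    print('sd/px',np.sqrt(np.diag(np.linalg.inv(r.jac.T@r.jac))).round(4))
for seat in ([.5447,.2026,.1186,-.2919,.521],[.5447,.2026,.121,-.2919,.521],[.5447,.2026,.123,-.2919,.48]): 
    R,t=seatpose(seat);q=proj(w,P@R.T+t);print(q[np.argsort(q[:,0]+1000*(np.arange(4)//2))].round(1).tolist())
E
python3 tilt.py '[[208.2,171.9],[299.8,171.9],[239.4,191.2],[268.6,191.2]]'
```

```text
[-2.86757011 -1.81696178 10.9178173 ] 282.1042980200104
[ 0.544   0.2028  0.1212 -0.2937  0.4836] [ 0.35 -0.03 -0.48 -0.02 -0.92  0.02  1.04  0.02] 1.1435012791247305
sd/px [0.0006 0.0006 0.0028 0.015  0.0202]
[[209.5, 172.7], [298.0, 172.5], [238.7, 189.4], [269.0, 189.4]]
[[208.9, 173.4], [298.6, 173.3], [238.4, 190.6], [269.3, 190.6]]
[[207.9, 173.6], [299.6, 173.5], [238.1, 193.7], [269.6, 193.6]]
```

```bash
python3 -m pendant '[[0,0,0,0],[0,0,-0.0012,0],[0,0,0,0],[0,0,0,0]]' - 3
python3 - <<'E'
from h import *
w=wristcam();cv2.imwrite('pics/p6.png',w['pixels'][:,:,::-1])
g=cv2.resize(w['pixels'][150:260,180:330].astype(np.uint8),None,fx=5,fy=5,interpolation=cv2.INTER_CUBIC).astype(int)
rb=g[:,:,2]-g[:,:,0]; gr=g.sum(2)/3
print('top edge', [int(np.argmax(rb[60:160,c]<20))+60 for c in (200,300,350,540)])
for r in (130,140): x=np.nonzero(rb[r]<20)[0];x=x[(x>110)&(x<640)];print('cols',x.min(),x.max())
d=np.abs(np.diff(cv2.GaussianBlur(gr,(9,9),0),axis=0));print('rib top',[int(np.argmax(d[185:235,c]))+185 for c in (315,350,380,410)])
d=np.abs(np.diff(cv2.GaussianBlur(gr,(9,9),0),axis=1));print('rib sides',[(int(np.argmax(d[r,270:330]))+270,int(np.argmax(d[r,425:480]))+425) for r in (225,240,280)])
E
```

```text
clock: 21.95
eef_pos: [0.537, 0.2049, 0.1311]
ee_rot: [[-0.958, 0.288, 0.0], [0.288, 0.958, 0.0], [-0.0, 0.0, -1.0]]
force: [-0.7, -0.4, 4.2]
width: 0.016
grasp_force: 4.6
top edge [112, 113, 113, 117]
cols 144 595
cols 143 596
rib top [202, 202, 202, 202]
rib sides [(291, 425), (290, 429), (289, 450)]
```

The tilt now matches the seat (tail–rib row gap 17.9 px, against 17.2 for flush) and the cover is within about 0.5 mm of home, so I relieve the remaining press and release.

```bash
python3 -m pendant '[[0,0,-0.0006,0],[0,0,0,0],[0,0,0,0]]' - 3; python3 -m pendant '[[0,0,0,0],[0,0,0,0],[0,0,0,0],[0,0,0,0]]' 0.03; python3 -m pendant '[[0,0,-0.002,0],[0,0,-0.005,0],[0,0,-0.02,0],[0,0,-0.03,0],[0,0,-0.04,0],[-0.02,0,-0.02,0],[-0.04,0,0,0],[-0.01,0,0,0]]' 0.05
python3 - <<'E'
from h import *
w=wristcam();t=capture('top');im=np.hstack([cv2.resize(w['pixels'][40:200,180:330],(400,427)),cv2.resize(t['pixels'][130:290,100:250],(400,427))]);cv2.imwrite('pics/end.png',im[:,:,::-1])
q=silhouettes(w,'cover');print(len(q) and q[0]['p'])
g=cv2.resize(q[0]['mask'].astype(np.uint8)*255,None,fx=4,fy=4,interpolation=cv2.INTER_LINEAR)
k=max(cv2.findContours((g>127).astype(np.uint8),cv2.RETR_EXTERNAL,cv2.CHAIN_APPROX_NONE)[0],key=cv2.contourArea)[:,0];k=(k+.5)/4-.5
Rs,ts=seatpose([.5447,.2026,.121,-.2919,.521]);D=np.c_[Dout(),np.full(26,.006)];qq=proj(w,D@Rs.T+ts)
print(k.min(0),k.max(0),qq.min(0),qq.max(0))
print(get_state()['force'])
for n in ['throttle_grip','socket','dish','footpeg']: print(n,best(spot_point(t,n)))
E
```

```text
clock: 22.38
eef_pos: [0.5368, 0.2049, 0.1312]
ee_rot: [[-0.958, 0.288, -0.001], [0.288, 0.958, 0.0], [0.001, -0.0, -1.0]]
force: [0.1, 0.1, -0.7]
width: 0.016
grasp_force: 4.4
clock: 22.88
eef_pos: [0.5371, 0.2048, 0.1316]
ee_rot: [[-0.958, 0.288, 0.0], [0.288, 0.958, 0.0], [-0.0, 0.0, -1.0]]
force: [-1.1, -0.9, 1.2]
width: 0.0301
grasp_force: 0.3
clock: 23.88
eef_pos: [0.6053, 0.1839, 0.2483]
ee_rot: [[-0.957, 0.289, 0.0], [0.289, 0.957, -0.0], [-0.0, -0.0, -1.0]]
force: [0.8, -0.0, -0.3]
width: 0.0501
grasp_force: 0.0
0.7
[222.625  73.625] [284.375 161.375] [223.17974599  76.12373146] [284.98380418 160.60434038]
[-0.71693874 -0.36018039 -0.47678057]
throttle_grip [254.4 121.1]
socket [254.9 241. ]
dish [257.3 172.1]
footpeg [242.6 298.3]
```

View pics/end.png

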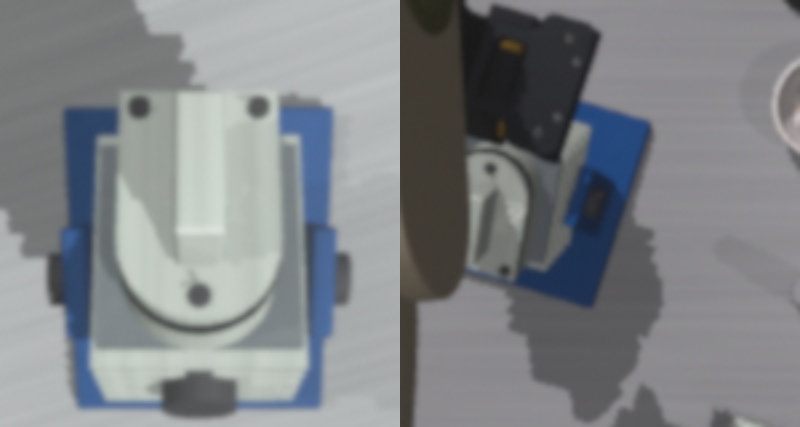

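The cover lies on the gasket, nose uphill. A thin dark band shows beyond its nose, so I measure it with the arm settled.

```bash
python3 -m pendant '[[0,0,0,0],[0,0,0,0]]' >/dev/null
cat > fin.py <<'E'
from h import *
w=wristcam();px=w['pixels'];c=int(round(proj(w,seatpose([.5447,.2026,.121,-.2919,.521])[1])[0][0]))
for cc in (c-12,c,c+12): print(cc,'tail',px[68:82,cc].max(1).tolist(),'nose',px[140:172,cc].max(1).tolist())
for r in (90,120): print(r,px[r,214:232].tolist()[::2],px[r,276:294].max(1).tolist())
P=np.array([[-.043,0,0],[-.043,0,.006],[.043,0,.006],[.043,0,0],[.043,0,-.003],[-.025,0,.032],[.025,0,.032]])
for s in ([.5447,.2026,.1186,-.2919,.521],[.5447,.2026,.122,-.2919,.521],[.5447,.2026,.122,-.2919,.49]): R,t=seatpose(s);print(s[2:],proj(w,P@R.T+t).round(1)[:,1],proj(w,np.array([[-.03,.028,.006],[-.03,-.028,.006]])@R.T+t).round(1)[:,0])
s=capture('side');cv2.imwrite('pics/side_end.png',s['pixels'][:,:,::-1])
E
python3 fin.py
```

```text
242 tail [122, 121, 122, 123, 123, 122, 124, 132, 145, 157, 160, 161, 161, 161] nose [204, 205, 206, 205, 205, 205, 205, 206, 206, 205, 206, 206, 205, 205, 206, 205, 206, 204, 197, 184, 164, 135, 99, 87, 115, 145, 163, 166, 165, 160, 151, 151]
254 tail [178, 180, 180, 179, 174, 159, 139, 142, 168, 192, 200, 201, 201, 201] nose [190, 195, 200, 202, 201, 198, 190, 166, 130, 102, 92, 92, 92, 91, 93, 104, 137, 173, 196, 202, 200, 193, 181, 154, 109, 88, 118, 157, 178, 186, 188, 188]
266 tail [180, 180, 181, 183, 185, 184, 185, 188, 196, 203, 205, 206, 205, 205] nose [198, 203, 205, 205, 206, 205, 206, 206, 205, 205, 206, 206, 206, 206, 207, 206, 206, 205, 204, 197, 180, 145, 109, 114, 153, 184, 197, 198, 194, 183, 163, 155]
90 [[44, 68, 102], [47, 69, 103], [49, 71, 104], [50, 71, 104], [56, 75, 106], [123, 132, 134], [155, 161, 155], [157, 164, 157], [158, 164, 157]] [193, 195, 197, 196, 195, 192, 188, 177, 167, 160, 158, 158, 158, 158, 158, 159, 159, 159]
120 [[77, 90, 111], [117, 124, 126], [105, 111, 112], [103, 108, 111], [121, 128, 127], [179, 187, 180], [197, 206, 197], [201, 210, 201], [203, 211, 202]] [194, 195, 196, 196, 196, 194, 192, 186, 170, 148, 137, 133, 132, 132, 140, 153, 161, 157]
[0.1186, -0.2919, 0.521] [ 82.3  78.4 162.  164.3 165.5  77.1 130. ] [282.9 224.3]
[0.122, -0.2919, 0.521] [ 81.9  77.9 162.6 165.  166.1  76.6 130.2] [283.2 224. ]
[0.122, -0.2919, 0.49] [ 81.1  77.2 163.3 165.5 166.5  77.1 131.8] [283.3 223.9]
```

Relative to the gasket the cover is centred sideways and sits about 1–1.5 mm downhill, lying flat. The lid is open and the robot is clear of everything, so I hand in.

```bash
python3 -c "
from cell import *
print(finish_job())"
```

```text
the job is handed in; nothing more can be done
None
```

I slid the lid open to its end stop, and the cover now lies flat on the gasket, nose uphill and rib up, released and about 1–1.5 mm downhill of exactly flush by my measurement; the arm kept clear of the four bystanders, and I handed the job in at about 25 s (no verdict was shown).

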